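Cap the bench lantern and hold its mast extended

ROBOT

A 7-joint arm with a two-finger parallel gripper is mounted at the origin on the work surface. World frame = base frame: x ahead of the robot, y to its left, z up, the work surface at z = 0. Lengths are in m, angles in rad, forces in N, time in s.
With the tool pointing down it reaches from about 0.375 to 0.925 m from the base axis. Payload 3.1 kg.
Tool frame: the origin (TCP) lies midway between the tips of the shut fingers; the grasp point (between the pads) lies 19 mm behind it (ctrl.grip_point_offset is the distance from the TCP to the grasp point, in m); x points along the fingers, y is the direction in which the jaws open and shut, and the axes are right-handed (so a half turn about x gives the same grasp; the last joint's range is limited). The gripper opens to 85 mm and grips with 20 to 120 N. Pads are 22 mm wide; open, the fingers measure 114 mm over their backs; the gripper's body (76 mm by 85 mm) begins 54 mm behind the grasp point. The pads swing forward as they close: fully open they stand 13 mm farther back than shut.
Start: joints at [-1.299, 0.383, 0.044, 1.598, -0.018, 1.161, -0.05], TCP at [0.235, 0.606, 0.231] pointing down, gripper open.
Joint ranges: [-2.61, 2.61], [-0.41, 2.15], [-1.48, 1.57], [0, 2.5], [-1.57, 4.71], [0.05, 1.97], [-2.85, 2.85]. Speed limits (rad/s): [2.79, 2.79, 3.14, 3.14, 3.14, 3.14, 3.14].

INTERFACE

Orientations are given as a unit quaternion [w, x, y, z].
In Python, from rig import get_obs, viewer, hand_in, spotter, ctrl gives the robot as it stands.
- The arm moves only by the tool play_rows, never from a script. Its argument "plan" is a list of rows, each a list of 7 numbers: the gripper command: -1 is shut, 1 is fully open, values between are in proportion, then the shift along the tool's x, y, z in m, then the turn, a rotation vector about the tool's x, y, z in degrees. In form: [[hand, x, y, z, wx, wy, wz], ...]. A call has 1 to 12 rows; each row shifts and turns the commanded pose from where the row before left it, along the tool's axes as they then stand; what a row does not reach is not made up. A row lasts 1/12 s, in which the tool goes at most 41.7 mm and 7.16 degrees, less where a joint would pass 70% of its speed; a pose out of reach is approached as far as the arm can. A call with a gripper value outside its range is refused whole. The fingers move at their own pace and stop on an object; "grip_force" is the grip in N (left out, the last holds). Time passes only in rows, so rows that do not move let the fingers close. It gives the time, the measured TCP pose, the force and the opening at its end, in the units of the state.
- get_obs(): the state, without advancing time (a new reading comes with each control period).
- viewer.read_camera(name): name is "scene" or "top"; returns a dict with "image" (420x560x3 uint8, blue, green, red), "range_z" (420x560 float32, m along the optical axis (not along the pixel's ray), 0 where there is no reading), "K" (3x3 intrinsics, pixels), "k1" (the pictures are not rectified: a ray, as slopes to the right and down, at radius r is drawn at 1 + k1 r^2 times it, then the intrinsics apply), "cam_to_world" (4x4, takes a point from camera to world coordinates). Camera axes: x right, y down, z forward; pixel columns grow to the right and rows downward; lengths in m; the calibration is good to about 2 mm. A picture is of the moment at which its call begins.
- hand_in(): hands the job in, once; it reports no verdict.
Trained networks look in the newest picture that a camera, given by its name, has taken for a name from the list of things; names that differ only in an ending like _2 or _b are one class to them, and where a whole thing is asked for, a point or a joint stands for the part that bears it (a point fixed in the world has none). Each returns a list of dicts, best first, with "p" (0 to 1); they miss things now and then, are a little off and sometimes report something else, mostly with a low value. They report only what shows in the picture. A call takes as long as a camera call. They do not tell look-alikes from the thing itself.
- spotter.regions_of(camera, thing): "region" (420x560 bool, what is visible of it).
- spotter.spot_point(camera, thing): "xyz" ([x, y, z] in m, in the coordinates of the camera as it stood for that picture, good to about 4 mm: a listed point, or the origin of a listed thing).
The state is a dict: "time_s": time; "joint_positions": joint angles; "qd": joint speeds; "joint_torque": joint torques, N m; "position": TCP position; "eef_rot": TCP orientation; "ft_force": force on the tool from outside, world axes, zero at the start; "ft_torque": the same for the moment, N m; "width": opening from 0.0 (shut) to 1.0 (fully open).
Only numpy, scipy, OpenCV 4.12 (cv2) and the standard library are available. Lean on these libraries where they do the work, as an engineer would, in place of code of your own. Each camera call takes 0.05 s, during which the arm holds its last target.

TASK

Cap the bench lantern: set the knobbed steel lid squarely on top of the lamp so that its rim drops over the lamp's edge all round, and let go of it. Then squeeze the push-bar in the lantern's side grip, pull the grip straight up past the first stop to the second stop so the mast is fully out, and finish while still holding the grip squeezed and the mast fully extended, with the lid still seated. Do not knock over the blue bottle or the milk jug.

Things in the scene. Friction and masses are not known exactly. Their poses are not given: they have to be found in the camera images.
- lid: loose round steel lid, 101 mm across, about 0.15 kg. Origin: centre of its underside (lower edge of the down-turned rim), z up. Rim 8 mm deep, 95.5 mm inside diameter; flat plate at 8 to 11 mm height; central round black knob, 24 mm diameter from 21 to 41 mm height, on an 18 mm neck. Starts on the bench rim-down.
- lantern: grey lantern base, fixed to the bench: 120 x 120 mm block 40 mm high with a 16 mm high foot that runs out to 165 mm towards its own -x, under the grip. Origin: underside centre, on the mast's vertical axis. On the foot stands a catch post up to 83 mm height, at x = -130 mm, y = -26 to -46 mm.
- lamp_seat (a point): centre of the lamp's flat top, on the mast axis; axes as the lantern's. 140 mm above the bench with the mast down, 260 mm fully out. The top is a disc 89 mm across, 7 mm thick, edge bevelled (81 mm across at the very top), over narrower glass. A seated lid rests its plate on the disc, its origin 8 mm below this point, with about 3 mm of play all round.
- grip (a point): grasp point of the side grip, 130 mm from the mast axis to the lantern's -x, level with lamp_seat, rising with the lamp; axes as the lantern's. Level bar, 86 mm along x, 24 mm high, centred here; across y from +14 mm (black, fixed) to -20 mm (steel push-bar, 56 x 20 mm high), squeezed to -14. Close fingers along y from above. A tongue hangs 69 mm below the push-bar; riser to lamp at x +33 to +43.
- grip_button (a joint): travel of the push-bar in the grip, m: 0 out, 0.006 fully squeezed; spring, 3 N at the start and 8 N at the bottom. With it out, a catch locks the mast down; squeezed 0.005 or more it is free. Must be squeezed at least while the mast starts up.
- mast_top (a joint): extension of the upper mast section (with lamp and grip) out of the middle section, m: 0 down, 0.060 at its stop. It comes out first; reaching 0.060 is the first stop. Drops by its own weight if let go.
- mast_mid (a joint): extension of the middle mast section out of the base, m: 0 down, 0.060 at its stop. It follows once the upper section is at its stop; 0.060 is the second stop (grip 120 mm above its start), solid. Lifting takes about 6 N before the first stop, 11 N after it. Drops by its own weight if let go.
- bottle: blue glass bottle, 66 mm across, 222 mm high, origin underside centre; leave standing.
- jug: white plastic milk jug with screw cap, 95 x 95 mm, 221 mm high, handle on its +x side, origin underside centre; leave standing.
Things that resemble listed ones, but are neither listed nor needed, are in the scene too. Several things have the shape of the lid; the one meant has the colours described above.

How it is judged:
By the outcome, as a careful person would: the job done as asked, in the order asked, and still so for the second after the job is handed in, while the arm keeps its last pose, push and grip.
It also fails if it takes over 64 s, if anything falls off the work surface, if the arm or the gripper's body presses on something with over 40 N, if the wrist force passes 120 N, or if a joint passes its speed limit or range.

## Working session

There is one attempt and no reset: what is moved stays moved. The work goes in short steps, Python scripts to look and compute and a tool call to move; the robot and the scene stay as the last step left them, time stands still between calls to the robot, and variables do not carry over. Pictures are saved under pics/ and viewed, and the job is handed in when it is done.

Besides the shell and the picture viewer there is one more tool, called after "Emit:" in YAML: its name, and indented under it one key for each argument. play_rows: Moves the arm, as the interface text tells. Its arguments: {"type":"object","properties":{"plan":{"type":"array"},"grip_force":{"type":"number"}},"required":["plan"]}

```bash
ls; mkdir -p pics; cat > h.py <<'E'
from rig import get_obs, viewer, hand_in, spotter, ctrl
import numpy as np, cv2
from scipy.spatial.transform import Rotation as R
def world(c,d):
    K=d["K"];H,W=d["range_z"].shape
    u,v=np.meshgrid(np.arange(W),np.arange(H))
    dist=np.array([d["k1"],0,0,0.])
    p=cv2.undistortPoints(np.stack([u,v],-1).reshape(-1,1,2).astype(float),K,dist).reshape(H,W,2)
    z=d["range_z"];P=np.stack([p[...,0]*z,p[...,1]*z,z,np.ones_like(z)],-1)
    return (P@np.array(d["cam_to_world"]).T)[...,:3]
def tow(d,x): 
    return (np.array(d["cam_to_world"])@np.r_[x,1])[:3]
E
python3 - <<'E'
from h import *
o=get_obs();print({k:np.round(v,3) for k,v in o.items()}, ctrl.grip_point_offset)
for c in("scene","top"):
    d=viewer.read_camera(c);cv2.imwrite(f"pics/{c}0.png",d["image"])
    print(c,d["K"][0],d["k1"],np.round(d["cam_to_world"],3).tolist())
    for t in("lid","lamp_seat","grip","lantern","bottle","jug"):
        print(t,[(round(r["p"],2),np.round(tow(d,r["xyz"]),3).tolist()) for r in spotter.spot_point(c,t)])
E
```

```text
pics
{'time_s': np.float64(0.0), 'joint_positions': array([-1.299,  0.384,  0.044,  1.6  , -0.018,  1.161, -0.05 ]), 'qd': array([-0.   ,  0.   , -0.001, -0.001, -0.   ,  0.002, -0.001]), 'joint_torque': array([-0.0000e+00, -4.3347e+01,  1.0240e+00, -2.4951e+01,  1.1000e-02,
        1.1000e-02,  0.0000e+00]), 'position': array([0.235, 0.605, 0.23 ]), 'eef_rot': array([ 0.695,  0.129,  0.695, -0.131]), 'ft_force': array([ 0.15 , -0.844,  0.389]), 'ft_torque': array([-0.006, -0.016, -0.007]), 'width': np.float64(1.0)} 0.0187
scene [386.85063585   0.         278.3720566 ] 0.02698087073090097 [[-0.164, 0.856, -0.491, 1.057], [0.986, 0.147, -0.074, 0.179], [0.009, -0.496, -0.868, 0.871], [0.0, 0.0, 0.0, 1.0]]
lid [(0.96, [0.725, 0.248, 0.0]), (0.64, [0.582, 0.213, 0.004]), (0.61, [0.437, 0.192, -0.0])]
lamp_seat [(0.59, [0.637, -0.169, 0.137])]
grip [(0.57, [0.509, -0.176, 0.134])]
lantern [(0.73, [0.638, -0.17, -0.003])]
bottle [(0.64, [0.763, 0.015, 0.002])]
jug [(0.98, [0.628, 0.498, -0.002])]
top [384.23134631   0.         286.21593073] -0.1001712232232626 [[0.029, -0.997, 0.071, 0.51], [-1.0, -0.028, 0.003, 0.082], [-0.001, -0.071, -0.997, 1.209], [0.0, 0.0, 0.0, 1.0]]
lid [(0.98, [0.574, 0.207, -0.004]), (0.89, [0.437, 0.199, -0.001]), (0.83, [0.723, 0.246, -0.003])]
lamp_seat [(0.89, [0.638, -0.169, 0.137]), (0.46, [0.631, 0.499, 0.006])]
grip [(0.65, [0.507, -0.174, 0.142])]
lantern [(0.57, [0.643, -0.17, 0.002])]
bottle [(0.81, [0.76, 0.015, -0.0])]
jug [(0.9, [0.628, 0.504, 0.004])]
```

View pics/scene0.png

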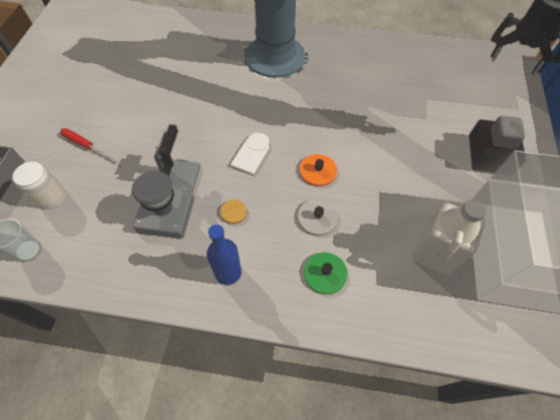

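View pics/top0.png

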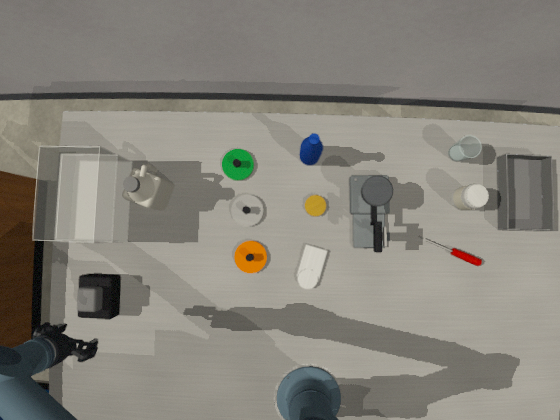

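The steel lid is the middle one of three (scene px 318,216; top px 247,210), between the orange and the green one. The lantern is at top px 375,200 with its grip towards the robot. Next I'll refine the positions with depth.

```bash
cat > m.py <<'E'
from h import *
def circ(p):
    A=np.c_[2*p,np.ones(len(p))];s=np.linalg.lstsq(A,(p**2).sum(1),rcond=None)[0];return s[:2],np.sqrt(s[2]+s[:2]@s[:2])
def near(W,c,r,z0,z1):
    return (np.hypot(W[...,0]-c[0],W[...,1]-c[1])<r)&(W[...,2]>z0)&(W[...,2]<z1)
def enc(m,W):
    p=W[m][:,:2]
    (x,y),r=cv2.minEnclosingCircle((p*1000).astype(np.float32));return len(p),np.round(p.mean(0),4),np.round([x,y,r],1),np.round(np.median(W[m][:,2]),4)
E
python3 - <<'E'
from m import *
for c in("scene","top"):
    d=viewer.read_camera(c);W=world(c,d)
    print(c,"bench",np.median(W[near(W,(0.5,0.05),.05,-.02,.02)][:,2]))
    print("plate",enc(near(W,(.578,.21),.07,.006,.017),W))
    print("knob",enc(near(W,(.578,.21),.05,.03,.05),W))
    print("lamp",enc(near(W,(.638,-.17),.06,.132,.15),W))
    m=near(W,(.507,-.175),.06,.125,.155); print("grip",enc(m,W))
    p=W[m]; 
    print(cv2.minAreaRect((p[:,:2]*1000).astype(np.float32)), )
    m=near(W,(.6,-.17),.13,.034,.046); print("block",cv2.minAreaRect((W[m][:,:2]*1000).astype(np.float32)))
    m=near(W,(.6,-.17),.18,.012,.02); print("foot",cv2.minAreaRect((W[m][:,:2]*1000).astype(np.float32)))
    for n in("lid","lamp_seat","grip"):
      for r in spotter.regions_of(c,n):
        w=W[r["region"]]; print(n,round(r["p"],2),np.round(np.median(w,0),3),len(w))
    im=d["image"]; a=(slice(120,300),slice(80,240)) if c=="scene" else (slice(160,270),slice(330,430))
    cv2.imwrite(f"pics/{c}_lan.png",cv2.resize(im[a],None,fx=5 if c=="top" else 3.3,fy=5 if c=="top" else 3.3,interpolation=cv2.INTER_CUBIC))
E
```

```text
scene bench -0.0008270607457592782
plate (1024, array([0.5845, 0.2092]), array([581.4, 208.9,  51.8]), np.float64(0.0099))
knob (78, array([0.5836, 0.2088]), array([581.9, 208.6,  12.1]), np.float64(0.0397))
lamp (1133, array([ 0.6424, -0.1688]), array([ 641. , -171.6,   47. ]), np.float64(0.1392))
grip (517, array([ 0.5153, -0.1729]), array([ 509.4, -170.5,   44.4]), np.float64(0.1496))
((509.598388671875, -177.4849395751953), (88.17154693603516, 36.99639892578125), 1.4313784837722778)
block ((604.162841796875, -170.53375244140625), (193.6441650390625, 120.6736831665039), 1.0573912858963013)
foot ((595.5955810546875, -101.37604522705078), (218.2299041748047, 234.94349670410156), 84.52764892578125)
lid 0.84 [0.445 0.193 0.01 ] 989
lid 0.78 [0.732 0.243 0.01 ] 1470
lamp_seat 0.76 [ 0.63  -0.167  0.139] 2044
lamp_seat 0.62 [ 0.634 -0.161  0.041] 4789
grip 0.8 [ 0.631 -0.167  0.139] 1978
top bench -0.0006618947324215085
plate (744, array([0.5789, 0.2085]), array([575.2, 212.3,  64.1]), np.float64(0.0101))
knob (49, array([0.5791, 0.2077]), array([579.3, 208.1,  11.7]), np.float64(0.0402))
lamp (770, array([ 0.638 , -0.1689]), array([ 638.7, -169.6,   45.3]), np.float64(0.1391))
grip (347, array([ 0.5097, -0.1732]), array([ 509.2, -168.7,   41.2]), np.float64(0.1498))
((508.91387939453125, -176.2076873779297), (80.94290924072266, 35.74109649658203), 0.015807293355464935)
block ((599.372802734375, -171.92108154296875), (198.71408081054688, 118.93954467773438), 2.573138952255249)
foot ((565.228759765625, -117.14193725585938), (259.06878662109375, 165.77333068847656), 43.402259826660156)
lid 0.97 [0.578 0.207 0.01 ] 832
lid 0.88 [0.722 0.241 0.01 ] 826
lid 0.67 [0.436 0.192 0.01 ] 849
lamp_seat 0.69 [ 0.612 -0.17   0.139] 1299
grip 0.77 [ 0.615 -0.169  0.139] 1277
```

View pics/top_lan.png

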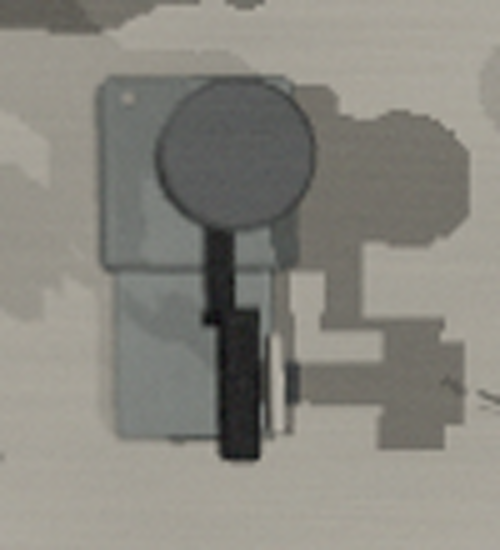

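View pics/scene_lan.png

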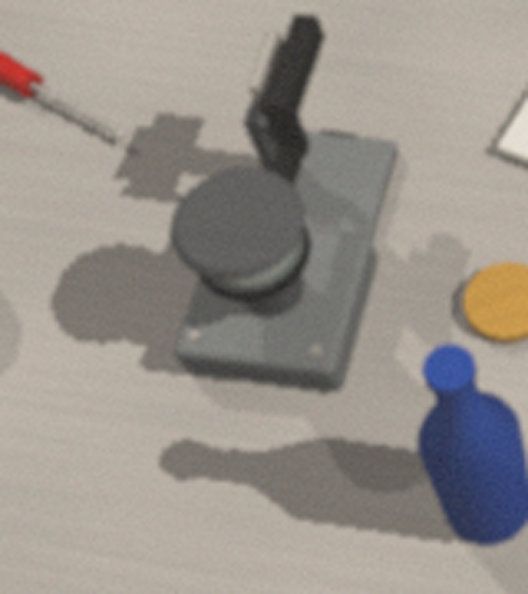

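```bash
cat >> h.py <<'E'
def st():
    o=get_obs();r=R.from_quat(np.r_[o["eef_rot"][1:],o["eef_rot"][0]])
    print("t",round(float(o["time_s"]),2),"pos",np.round(o["position"],4),"F",np.round(o["ft_force"],1),"w",round(float(o["width"]),3),"\naxes cols",np.round(r.as_matrix(),3).tolist(),"q",np.round(o["joint_positions"],2))
    return o,r
def turn(yawdeg):
    o,r=st();best=None
    for k in(0,180):
        a=np.radians(yawdeg+k); y=np.array([-np.sin(a),np.cos(a),0]);x=np.array([0,0,-1.]);M=np.c_[x,y,np.cross(x,y)]
        rv=(r.inv()*R.from_matrix(M)).as_rotvec(degrees=True);print(k,np.round(rv,2))
def go(p):
    o,r=st();print("shift",np.round(r.inv().apply(np.array(p)-o["position"])*1000,1),"mm")
E
python3 -c "
from h import *
turn(1.5)
d=viewer.read_camera('top');from m import *
W=world('top',d);m=near(W,(.317,.64),.12,.05,.5);print(enc(m,W),W[m][:,2].max())
"
```

```text
t 1.1 pos [0.2349 0.6061 0.2313] F [0.1 0.2 0.2] w 1.003 
axes cols [[-0.0, 0.361, 0.932], [-0.0, 0.932, -0.361], [-1.0, -0.0, -0.0]] q [-1.3   0.38  0.04  1.6  -0.02  1.16 -0.05]
0 [-22.68  -0.     0.  ]
180 [157.32   0.     0.  ]
(3351, array([0.2752, 0.617 ]), array([296.2, 634.7, 101.7]), np.float64(0.2988)) 0.4999591477749207
```

Emit:
play_rows:
  plan:
    - [0.4,-0.04,0,0,0,0,0]
    - [0.4,-0.04,0,0,0,0,0]
    - [0.4,-0.04,0,0,0,0,0]
    - [0.4,0,0,0,-6,0,0]
    - [0.4,0,0,0,-6,0,0]
    - [0.4,0,0,0,-6,0,0]
    - [0.4,0,0,0,-4.7,0,0]
    - [0.4,0,0,0,0,0,0]

```text
time_s: 1.82
position: [0.2349, 0.606, 0.3514]
eef_rot: [0.707, -0.01, 0.707, 0.01]
ft_force: [0.7, -0.3, -0.4]
width: 0.7
```

```bash
python3 -c "
from h import *
turn(1.5);go((.58,.2085,.30))"
```

```text
t 1.82 pos [0.2349 0.606  0.3514] F [ 0.7 -0.3 -0.4] w 0.7 
axes cols [[-0.0, -0.028, 1.0], [0.0, 1.0, 0.028], [-1.0, 0.0, -0.0]] q [-1.26  0.31 -0.    1.44  0.    1.39  0.33]
0 [ 0.09 -0.01 -0.01]
180 [-1.7991e+02  1.0000e-02 -1.0000e-02]
t 1.82 pos [0.2349 0.606  0.3514] F [ 0.7 -0.3 -0.4] w 0.7 
axes cols [[-0.0, -0.028, 1.0], [0.0, 1.0, 0.028], [-1.0, 0.0, -0.0]] q [-1.26  0.31 -0.    1.44  0.    1.39  0.33]
shift [  51.3 -407.   333.9] mm
```

Emit:
play_rows:
  plan:
    - [0.2,0,-0.023,0.019,0,0,0]
    - [0.2,0,-0.023,0.019,0,0,0]
    - [0.2,0,-0.023,0.019,0,0,0]
    - [0.2,0,-0.023,0.019,0,0,0]
    - [0.2,0,-0.023,0.019,0,0,0]
    - [0.2,0,-0.023,0.019,0,0,0]
    - [0.2,0,-0.023,0.019,0,0,0]
    - [0.2,0,-0.023,0.019,0,0,0]
    - [0.2,0,-0.023,0.019,0,0,0]
    - [0.2,0,-0.023,0.019,0,0,0]
    - [0.2,0,-0.023,0.019,0,0,0]
    - [0.2,0,-0.023,0.019,0,0,0]

```text
time_s: 2.82
position: [0.4709, 0.3349, 0.3514]
eef_rot: [0.707, -0.008, 0.707, 0.009]
ft_force: [-0.7, 1.2, 0.2]
width: 0.599
```

Emit:
play_rows:
  plan:
    - [0.2,0.02,-0.022,0.018,0,0,0]
    - [0.2,0.02,-0.022,0.018,0,0,0]
    - [0.2,0.02,-0.022,0.018,0,0,0]
    - [0.2,0.02,-0.022,0.018,0,0,0]
    - [0.2,0.03,-0.022,0.018,0,0,0]
    - [0.2,0.03,-0.021,0.016,0,0,0]
    - [0.2,0.03,0,0,0,0,0]
    - [0.2,0.03,0,0,0,0,0]
    - [0.2,0.03,0,0,0,0,0]
    - [0.2,0,0,0,0,0,0]

```text
time_s: 3.65
position: [0.5741, 0.206, 0.1143]
eef_rot: [0.703, -0.011, 0.711, 0.007]
ft_force: [-1.8, -1.1, -1.0]
width: 0.599
```

```bash
python3 -c "
from m import *
go((.5805,.2085,.016))
for c in('scene','top'):
    d=viewer.read_camera(c);W=world(c,d);cv2.imwrite(f'pics/{c}1.png',d['image'])
"
```

```text
t 3.65 pos [0.5741 0.206  0.1143] F [-1.8 -1.1 -1. ] w 0.599 
axes cols [[-0.012, -0.024, 1.0], [-0.006, 1.0, 0.024], [-1.0, -0.005, -0.013]] q [-0.63  0.45  0.28  1.79 -0.15  0.93  1.3 ]
shift [98.2  2.9  7.7] mm
```

View pics/scene1.png

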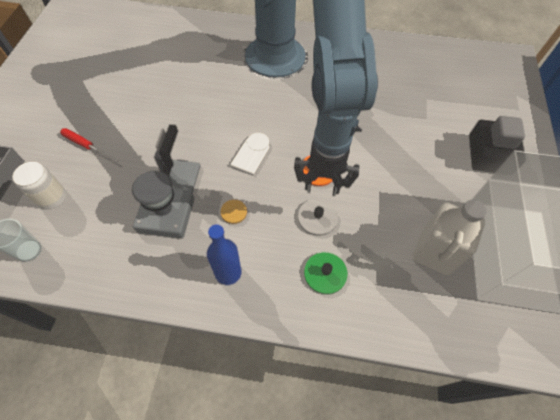

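The lid (px 318,216) is still in place under the open gripper (px 325,180). I'll go lower and correct the aim.

Emit:
play_rows:
  plan:
    - [0.2,0.02,0,0,0,0,0]
    - [0.2,0.02,0,0,0,0,0]
    - [0.2,0,0,0,0,0,0]
    - [0.2,0,0,0,0,0,0]
    - [0.2,0,0,0,0,0,0]

```text
time_s: 4.17
position: [0.5814, 0.2089, 0.0839]
eef_rot: [0.708, -0.009, 0.706, 0.01]
ft_force: [-0.0, 0.3, 0.2]
width: 0.602
```

```bash
python3 -c "
from m import *
turn(1.5);go((.5805,.2085,.016))
"
```

```text
t 4.17 pos [0.5814 0.2089 0.0839] F [-0.   0.3  0.2] w 0.602 
axes cols [[0.004, -0.026, 1.0], [0.002, 1.0, 0.026], [-1.0, 0.002, 0.004]] q [-0.62  0.49  0.27  1.8  -0.17  0.86  1.32]
0 [ 0.01  0.23 -0.1 ]
180 [-1.7999e+02  1.5000e-01  3.6000e-01]
t 4.17 pos [0.5814 0.2089 0.0839] F [-0.   0.3  0.2] w 0.602 
axes cols [[0.004, -0.026, 1.0], [0.002, 1.0, 0.026], [-1.0, 0.002, 0.004]] q [-0.62  0.49  0.27  1.8  -0.17  0.86  1.32]
shift [67.9 -0.5 -1.2] mm
```

Emit:
play_rows:
  grip_force: 40
  plan:
    - [0.2,0.02,0,-0.001,0,0,0]
    - [0.2,0.02,0,0,0,0,0]
    - [0.2,0.02,0,0,0,0,0]
    - [0.2,0.008,0,0,0,0,0]
    - [0.2,0,0,0,0,0,0]
    - [-1,0,0,0,0,0,0]
    - [-1,0,0,0,0,0,0]
    - [-1,0,0,0,0,0,0]
    - [-1,0,0,0,0,0,0]
    - [-1,0,0,0,0,0,0]
    - [-1,0,0,0,0,0,0]
    - [-1,0,0,0,0,0,0]

```text
time_s: 5.17
position: [0.5804, 0.2087, 0.0154]
eef_rot: [0.708, -0.009, 0.706, 0.01]
ft_force: [-1.4, -0.3, 6.6]
width: 0.265
```

```bash
python3 -c "
from m import *
turn(1.5)
"
```

```text
t 5.17 pos [0.5804 0.2087 0.0154] F [-1.4 -0.3  6.6] w 0.265 
axes cols [[0.003, -0.026, 1.0], [0.002, 1.0, 0.026], [-1.0, 0.002, 0.004]] q [-0.6   0.59  0.24  1.82 -0.2   0.74  1.34]
0 [ 0.    0.2  -0.09]
180 [-1.8e+02  1.4e-01  3.2e-01]
```

Emit:
play_rows:
  grip_force: 50
  plan:
    - [-1,-0.005,0,0,0,0,0]
    - [-1,-0.015,0,0,0,0,0]
    - [-1,-0.025,0,0,0,0,0]
    - [-1,-0.025,0,0,0,0,0]
    - [-1,-0.025,0,0,0,0,0]
    - [-1,-0.025,0,0,0,0,0]
    - [-1,-0.025,0,0,0,0,0]
    - [-1,-0.025,0,0,0,0,0]
    - [-1,-0.02,0,0,0,0,0]
    - [-1,-0.01,0,0,0,0,0]
    - [-1,0,0,0,0,0,0]
    - [-1,0,0,0,0,0,0]

```text
time_s: 6.17
position: [0.5781, 0.2078, 0.2127]
eef_rot: [0.707, -0.009, 0.707, 0.009]
ft_force: [-0.7, 0.1, -2.0]
width: 0.264
```

```bash
python3 -c "
from m import *
go((.6395,-.1692,.216))
for c in('scene','top'):
    d=viewer.read_camera(c);W=world(c,d)
    if c=='scene': cv2.imwrite('pics/s2.png',cv2.resize(d['image'][80:300,200:440],None,fx=2.7,fy=2.7))
    else: cv2.imwrite('pics/t2.png',cv2.resize(d['image'][120:300,140:350],None,fx=3,fy=3))
    m=near(W,(.58,.21),.075,.195,.216);print(enc(m,W))
"
```

```text
t 6.17 pos [0.5781 0.2078 0.2127] F [-0.7  0.1 -2. ] w 0.264 
axes cols [[-0.001, -0.026, 1.0], [-0.0, 1.0, 0.026], [-1.0, -0.0, -0.001]] q [-0.66  0.34  0.3   1.72 -0.11  1.1   1.27]
shift [  -3.3 -378.5   51.5] mm
(1170, array([0.5933, 0.2079]), array([579.4, 207.2,  51.2]), np.float64(0.2071))
(188, array([0.5758, 0.1766]), array([579.5, 186.6,  45.2]), np.float64(0.2062))
```

View pics/s2.png

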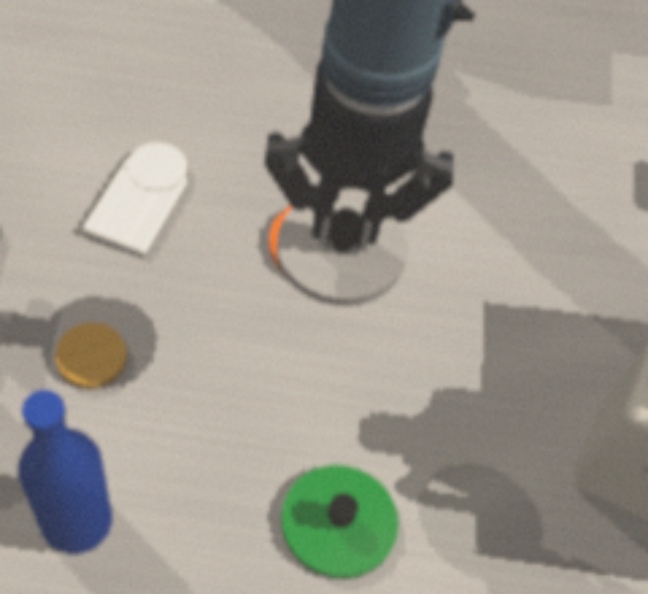

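View pics/t2.png

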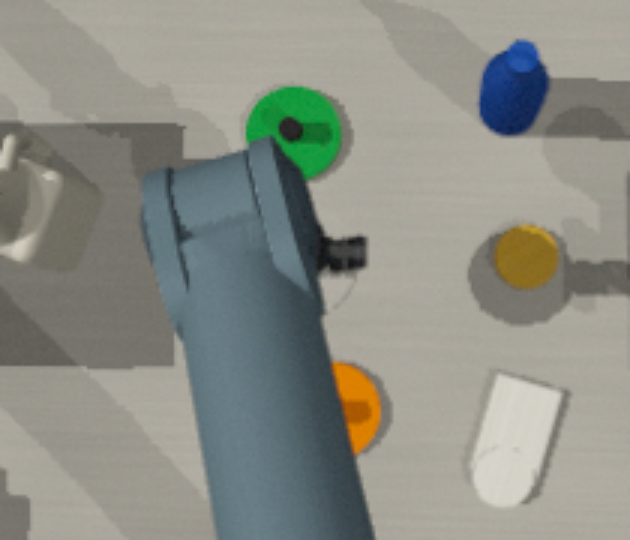

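```bash
python3 -c "
from m import *
from scipy.optimize import least_squares
for c in('scene','top'):
    d=viewer.read_camera(c);W=world(c,d)
    for nm,cc,z0,z1 in (('lamp',(.639,-.17),.1355,.1425),('green',(.725,.245),.007,.0135),('lid',(.58,.208),.2,.212)):
        m=near(W,cc,.052,z0,z1).astype(np.uint8)
        n,l,s,_=cv2.connectedComponentsWithStats(m);k=1+np.argmax(s[1:,4]);m=l==k
        p=W[m];h=cv2.convexHull((p[:,:2]).astype(np.float32))[:,0]
        A=np.c_[p[:,:2]-p[:,:2].mean(0),np.ones(len(p))];pl=np.linalg.lstsq(A,p[:,2],rcond=None)[0]
        f=least_squares(lambda q:np.hypot(h[:,0]-q[0],h[:,1]-q[1])-q[2],[*cc,.045],loss='soft_l1',f_scale=.001)
        print(c,nm,np.round(f.x*1000,1),'tilt deg',np.round(np.degrees(pl[:2]),1),'z',pl[2].round(4))
"
```

```text
scene lamp [ 639.6 -170.8   45.1] tilt deg [-0.9 -0.6] z 0.1391
scene green [726.5 244.1  50. ] tilt deg [0.1 0.1] z 0.0102
scene lid [578.9 207.3  50. ] tilt deg [-0.9 -0.2] z 0.2053
top lamp [ 638.2 -169.3   43.7] tilt deg [-0.1 -0. ] z 0.1389
top green [724.5 244.3  50. ] tilt deg [-0.2  0. ] z 0.0101
top lid [555.8 174.2  17.6] tilt deg [ 0.8 -0.2] z 0.2057
```

Emit:
play_rows:
  plan:
    - [-1,0,-0.02,0.002,0,0,0]
    - [-1,0,-0.03,0.004,0,0,0]
    - [-1,0,-0.03,0.004,0,0,0]
    - [-1,0,-0.03,0.004,0,0,0]
    - [-1,0,-0.03,0.004,0,0,0]
    - [-1,0,-0.03,0.004,0,0,0]
    - [-1,0,-0.03,0.004,0,0,0]
    - [-1,0,-0.03,0.004,0,0,0]
    - [-1,0,-0.03,0.004,0,0,0]
    - [-1,0,-0.03,0.004,0,0,0]
    - [-1,0,-0.03,0.004,0,0,0]
    - [-1,0,-0.03,0.004,0,0,0]

```text
time_s: 7.37
position: [0.6331, -0.1418, 0.2117]
eef_rot: [0.706, -0.009, 0.708, 0.01]
ft_force: [0.7, 0.6, -1.4]
width: 0.264
```

Emit:
play_rows:
  plan:
    - [-1,0,-0.02,0.003,0,0,0]
    - [-1,0,-0.01,0.002,0,0,0]
    - [-1,0,0,0,0,0,0]
    - [-1,0,0,0,0,0,0]
    - [-1,0,0,0,0,0,0]
    - [-1,0,0,0,0,0,0]

```text
time_s: 7.87
position: [0.6399, -0.167, 0.2128]
eef_rot: [0.707, -0.01, 0.707, 0.012]
ft_force: [-0.4, -0.5, -1.7]
width: 0.261
```

```bash
python3 -c "
from m import *
turn(1.5);go((.6397,-.1695,.18))
"
```

```text
t 7.87 pos [ 0.6399 -0.167   0.2128] F [-0.4 -0.5 -1.7] w 0.261 
axes cols [[-0.001, -0.031, 1.0], [0.002, 1.0, 0.031], [-1.0, 0.002, -0.001]] q [-0.14  0.45  0.44  1.6  -0.21  1.14  1.95]
0 [ 0.26 -0.04 -0.12]
180 [-1.7974e+02  1.9000e-01 -6.0000e-02]
t 7.87 pos [ 0.6399 -0.167   0.2128] F [-0.4 -0.5 -1.7] w 0.261 
axes cols [[-0.001, -0.031, 1.0], [0.002, 1.0, 0.031], [-1.0, 0.002, -0.001]] q [-0.14  0.45  0.44  1.6  -0.21  1.14  1.95]
shift [32.8 -2.6 -0.3] mm
```

Emit:
play_rows:
  plan:
    - [-1,0.01,-0.0025,-0.001,0,0,0]
    - [-1,0.015,0,0,0,0,0]
    - [-1,0.015,0,0,0,0,0]
    - [-1,0.01,0,0,0,0,0]
    - [-1,0,0,0,0,0,0]
    - [-1,0,0,0,0,0,0]

```text
time_s: 8.37
position: [0.638, -0.1722, 0.1622]
eef_rot: [0.706, -0.009, 0.708, 0.01]
ft_force: [0.8, 0.0, -2.1]
width: 0.266
```

```bash
python3 -c "
from m import *
turn(1.5)
go((.639,-.1695,.147))
for c in('scene','top'):
    d=viewer.read_camera(c);W=world(c,d)
    if c=='scene': cv2.imwrite('pics/s3.png',cv2.resize(d['image'][100:270,70:270],None,fx=3.5,fy=3.5))
    else: cv2.imwrite('pics/t3.png',cv2.resize(d['image'][120:300,290:450],None,fx=3.3,fy=3.3))
"
```

```text
t 8.37 pos [ 0.638  -0.1722  0.1622] F [ 0.8  0.  -2.1] w 0.266 
axes cols [[-0.002, -0.027, 1.0], [0.001, 1.0, 0.027], [-1.0, 0.001, -0.002]] q [-0.12  0.5   0.43  1.64 -0.23  1.05  1.97]
0 [ 0.07 -0.12 -0.04]
180 [-1.7993e+02  6.0000e-02 -1.9000e-01]
t 8.37 pos [ 0.638  -0.1722  0.1622] F [ 0.8  0.  -2.1] w 0.266 
axes cols [[-0.002, -0.027, 1.0], [0.001, 1.0, 0.027], [-1.0, 0.001, -0.002]] q [-0.12  0.5   0.43  1.64 -0.23  1.05  1.97]
shift [15.2  2.6  1.1] mm
```

View pics/s3.png

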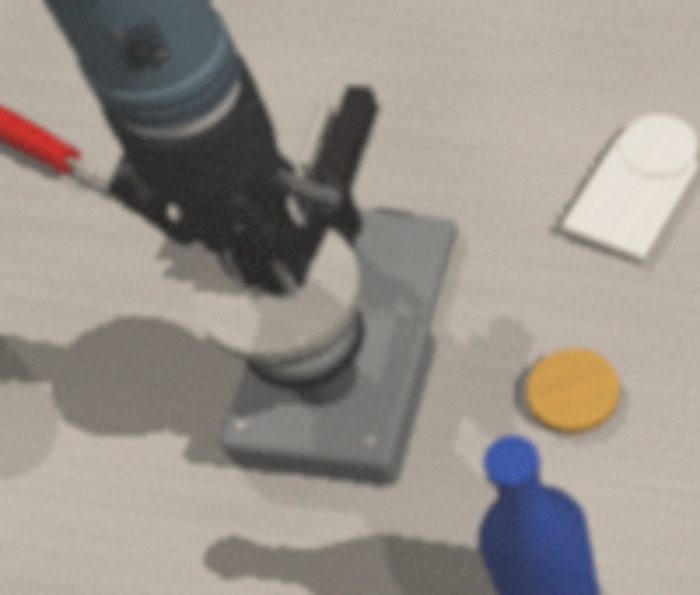

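View pics/t3.png

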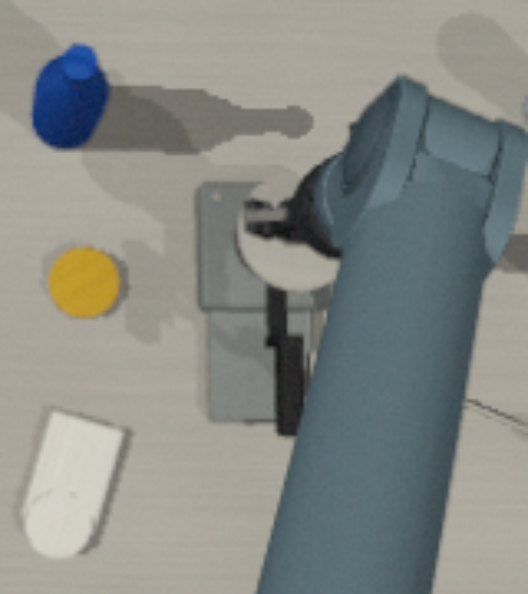

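The lid is level, just above the lamp (s3 px 300,320), and about 2.6 mm off in y. I'll correct that first and then lower.

Emit:
play_rows:
  plan:
    - [-1,0,0.0025,0.001,0,0,0]
    - [-1,0,0,0,0,0,0]
    - [-1,0.003,0,0,0,0,0]
    - [-1,0,0,0,0,0,0]
    - [-1,0,0,0,0,0,0]

```text
time_s: 8.88
position: [0.6394, -0.1705, 0.1601]
eef_rot: [0.707, -0.009, 0.707, 0.009]
ft_force: [0.3, 0.1, -1.9]
width: 0.269
```

```bash
python3 -c "
from m import *
go((.639,-.1695,.147))
d=viewer.read_camera('scene');W=world('scene',d)
m=near(W,(.639,-.17),.056,.148,.159)
p=W[m];h=cv2.convexHull((p[:,:2]).astype(np.float32))[:,0]
from scipy.optimize import least_squares
f=least_squares(lambda q:np.hypot(h[:,0]-q[0],h[:,1]-q[1])-.050,[.639,-.17],loss='soft_l1',f_scale=.001)
print('lid scene',f.x,'lamp scene .6396 -.1708')
"
```

```text
t 8.88 pos [ 0.6394 -0.1705  0.1601] F [ 0.3  0.1 -1.9] w 0.269 
axes cols [[-0.0, -0.026, 1.0], [0.0, 1.0, 0.026], [-1.0, 0.0, -0.0]] q [-0.13  0.5   0.43  1.64 -0.23  1.05  1.97]
shift [13.1  1.  -0.4] mm
lid scene [ 0.64136459 -0.16940995] lamp scene .6396 -.1708
```

Emit:
play_rows:
  plan:
    - [-1,0,0,-0.001,0,0,0]
    - [-1,0.003,0,0,0,0,0]
    - [-1,0.003,0,0,0,0,0]
    - [-1,0.002,0,0,0,0,0]
    - [-1,0,0,0,0,0,0]

```text
time_s: 9.35
position: [0.638, -0.1703, 0.1513]
eef_rot: [0.706, -0.009, 0.708, 0.009]
ft_force: [-0.3, -0.2, -1.9]
width: 0.261
```

Emit:
play_rows:
  plan:
    - [-1,0.002,0,0,0,0,0]
    - [-1,0.001,0,0,0,0,0]
    - [-1,0,0,0,0,0,0]

```text
time_s: 9.6
position: [0.6384, -0.1705, 0.1489]
eef_rot: [0.707, -0.009, 0.707, 0.009]
ft_force: [0.3, 0.4, -2.3]
width: 0.264
```

Emit:
play_rows:
  plan:
    - [-1,0.001,0,0,0,0,0]
    - [-1,0.001,0,0,0,0,0]
    - [-1,0,0,0,0,0,0]

```text
time_s: 9.85
position: [0.6387, -0.1706, 0.1476]
eef_rot: [0.707, -0.009, 0.707, 0.009]
ft_force: [0.1, 0.3, -1.1]
width: 0.262
```

Emit:
play_rows:
  plan:
    - [-1,0.001,0,0,0,0,0]
    - [-1,0,0,0,0,0,0]
    - [-0.3,0,0,0,0,0,0]
    - [-0.1,0,0,0,0,0,0]
    - [0.1,0,0,0,0,0,0]
    - [0.3,0,0,0,0,0,0]
    - [0.3,0,0,0,0,0,0]
    - [0.3,0,0,0,0,0,0]

```text
time_s: 10.52
position: [0.6386, -0.1705, 0.1461]
eef_rot: [0.707, -0.009, 0.707, 0.009]
ft_force: [-0.6, -0.2, 1.1]
width: 0.649
```

Emit:
play_rows:
  plan:
    - [0.3,-0.005,0,0,0,0,0]
    - [0.3,-0.01,0,0,0,0,0]
    - [0.3,-0.03,0,0,0,0,0]
    - [0.3,-0.03,0,0,0,0,0]
    - [0.3,-0.03,0,0,0,0,0]
    - [0.3,0,0,-0.03,0,0,0]
    - [0.3,0,0,-0.03,0,0,0]
    - [0.3,0,0,-0.03,0,0,0]
    - [0.3,0,0,-0.03,0,0,0]
    - [0.3,0,0,-0.01,0,0,0]
    - [0.3,0,0,0,0,0,0]
    - [0.3,0,0,0,0,0,0]

```text
time_s: 11.52
position: [0.5096, -0.174, 0.2525]
eef_rot: [0.708, -0.009, 0.706, 0.009]
ft_force: [0.4, 1.1, -0.1]
width: 0.651
```

```bash
python3 -c "
from m import *
from scipy.optimize import least_squares
turn(1.5)
for c in('scene','top'):
    d=viewer.read_camera(c);W=world(c,d)
    if c=='scene': cv2.imwrite('pics/s4.png',cv2.resize(d['image'][100:270,70:270],None,fx=3.5,fy=3.5))
    else: cv2.imwrite('pics/t4.png',cv2.resize(d['image'][120:300,290:450],None,fx=3.3,fy=3.3))
    m=near(W,(.639,-.17),.056,.137,.149);p=W[m]
    A=np.c_[p[:,:2]-p[:,:2].mean(0),np.ones(len(p))];print(np.linalg.lstsq(A,p[:,2],rcond=None)[0])
    h=cv2.convexHull((p[:,:2]).astype(np.float32))[:,0]
    f=least_squares(lambda q:np.hypot(h[:,0]-q[0],h[:,1]-q[1])-.050,[.639,-.17],loss='soft_l1',f_scale=.001);print(c,f.x)
    for r in spotter.spot_point(c,'grip')+spotter.spot_point(c,'lamp_seat'): print(round(r['p'],2),tow(d,r['xyz']).round(4))
"
```

```text
t 11.52 pos [ 0.5096 -0.174   0.2525] F [ 0.4  1.1 -0.1] w 0.651 
axes cols [[0.003, -0.026, 1.0], [0.0, 1.0, 0.026], [-1.0, 0.0, 0.003]] q [-0.18  0.15  0.48  1.86 -0.08  1.14  1.92]
0 [-0.    0.18 -0.01]
180 [ 1.8e+02 -2.0e-02 -2.9e-01]
[-0.01388209 -0.0102567   0.1423299 ]
scene [ 0.63953102 -0.16969376]
0.79 [ 0.5086 -0.1791  0.1384]
[0.00563243 0.00037447 0.14235697]
top [ 0.63841127 -0.16991476]
0.53 [ 0.5064 -0.1755  0.1412]
```

View pics/s4.png

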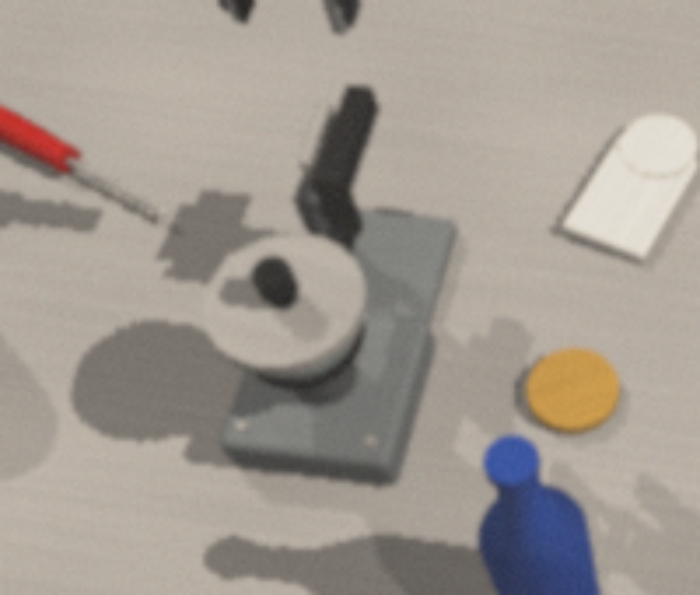

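View pics/t4.png

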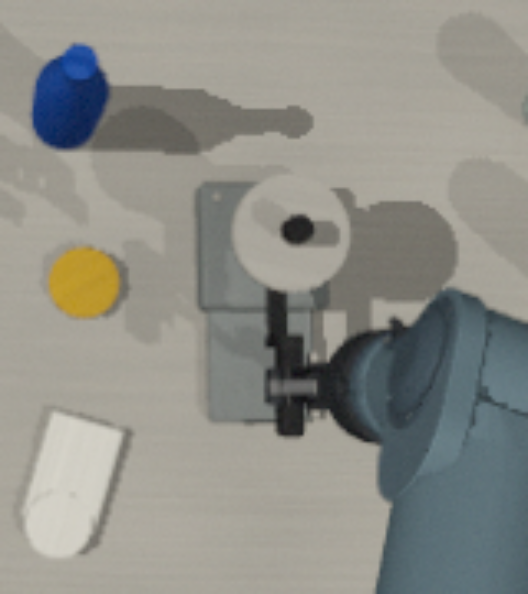

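The lid is seated, level and central (plate at z 0.143; s4 px 290,300). The gripper is above the grip. Next I'll go down and squeeze.

Emit:
play_rows:
  grip_force: 60
  plan:
    - [0.3,0.02,0,0,0,0,0]
    - [0.3,0.02,0,0,0,0,0]
    - [0.3,0.02,0,0,0,0,0]
    - [0.3,0,0,0,0,0,0]
    - [0.3,0,0,0,0,0,0]

```text
time_s: 12.23
position: [0.508, -0.1737, 0.1901]
eef_rot: [0.706, -0.009, 0.708, 0.009]
ft_force: [-0.2, 0.2, 0.2]
width: 0.651
```

```bash
python3 -c "
from m import *
turn(1.5);go((.509,-.1732,.122))
"
```

```text
t 12.23 pos [ 0.508  -0.1737  0.1901] F [-0.2  0.2  0.2] w 0.651 
axes cols [[-0.003, -0.027, 1.0], [-0.0, 1.0, 0.027], [-1.0, 0.0, -0.003]] q [-0.17  0.23  0.48  1.93 -0.12  1.02  1.96]
0 [ 0.03 -0.19 -0.  ]
180 [-1.7997e+02  1.0000e-02 -3.0000e-01]
t 12.23 pos [ 0.508  -0.1737  0.1901] F [-0.2  0.2  0.2] w 0.651 
axes cols [[-0.003, -0.027, 1.0], [-0.0, 1.0, 0.027], [-1.0, 0.0, -0.003]] q [-0.17  0.23  0.48  1.93 -0.12  1.02  1.96]
shift [68.1  0.4  1.3] mm
```

Emit:
play_rows:
  plan:
    - [0.3,0.02,0,0,0,0,0]
    - [0.3,0.02,0,0,0,0,0]
    - [0.3,0.018,0,0.001,0,0,0]
    - [0.3,0.01,0,0,0,0,0]
    - [0.3,0,0,0,0,0,0]
    - [0.3,0,0,0,0,0,0]

```text
time_s: 12.73
position: [0.5103, -0.1742, 0.124]
eef_rot: [0.707, -0.009, 0.707, 0.009]
ft_force: [0.2, 0.2, 1.2]
width: 0.651
```

Emit:
play_rows:
  plan:
    - [0,0,0,0,0,0,0]
    - [-0.2,0,0,0,0,0,0]
    - [-0.3,0,0,0,0,0,0]
    - [-1,0,0,0,0,0,0]
    - [-1,0,0,0,0,0,0]
    - [-1,0,0,0,0,0,0]
    - [-1,0,0,0,0,0,0]
    - [-1,0,0,0,0,0,0]

```text
time_s: 13.4
position: [0.5105, -0.1739, 0.1251]
eef_rot: [0.708, -0.009, 0.706, 0.009]
ft_force: [-1.5, -0.1, 8.1]
width: 0.284
```

```bash
python3 -c "
from m import *
turn(1.5)
d=viewer.read_camera('scene');cv2.imwrite('pics/s5.png',cv2.resize(d['image'][80:270,70:270],None,fx=3.1,fy=3.1))
"
```

```text
t 13.4 pos [ 0.5105 -0.1739  0.1251] F [-1.5 -0.1  8.1] w 0.284 
axes cols [[0.002, -0.026, 1.0], [0.001, 1.0, 0.026], [-1.0, 0.001, 0.002]] q [-0.14  0.32  0.46  1.98 -0.18  0.88  2.01]
0 [-0.04  0.13 -0.05]
180 [ 1.7996e+02 -7.0000e-02 -2.0000e-01]
```

View pics/s5.png

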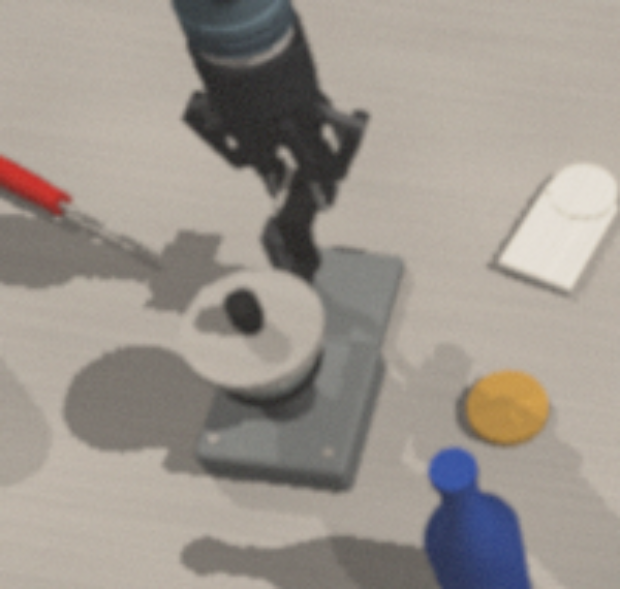

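Emit:
play_rows:
  grip_force: 60
  plan:
    - [-1,-0.004,0,0,0,0,0]
    - [-1,-0.004,0,0,0,0,0]
    - [-1,-0.004,0,0,0,0,0]
    - [-1,0,0,0,0,0,0]

```text
time_s: 13.78
position: [0.5109, -0.1739, 0.1358]
eef_rot: [0.708, -0.009, 0.706, 0.009]
ft_force: [3.3, -0.5, -3.9]
width: 0.287
```

```bash
python3 -c "
from m import *
turn(1.5)
d=viewer.read_camera('scene');W=world('scene',d);p=W[near(W,(.639,-.17),.056,.12,.166)];print(np.median(p,0))
"
```

```text
t 13.78 pos [ 0.5109 -0.1739  0.1358] F [ 3.3 -0.5 -3.9] w 0.287 
axes cols [[0.003, -0.026, 1.0], [-0.001, 1.0, 0.026], [-1.0, -0.001, 0.003]] q [-0.15  0.3   0.46  1.97 -0.17  0.9   2.  ]
0 [0.   0.16 0.03]
180 [-1.8e+02 -5.0e-02  2.5e-01]
[ 0.64756273 -0.16446023  0.15165301]
```

Emit:
play_rows:
  plan:
    - [-1,-0.004,0,0,0,0,0]
    - [-1,-0.004,0,0,0,0,0]
    - [-1,-0.004,0,0,0,0,0]
    - [-1,-0.004,0,0,0,0,0]
    - [-1,-0.004,0,0,0,0,0]
    - [-1,-0.004,0,0,0,0,0]
    - [-1,-0.004,0,0,0,0,0]
    - [-1,-0.004,0,0,0,0,0]
    - [-1,-0.004,0,0,0,0,0]
    - [-1,-0.004,0,0,0,0,0]
    - [-1,-0.004,0,0,0,0,0]
    - [-1,0,0,0,0,0,0]

```text
time_s: 14.83
position: [0.5107, -0.1739, 0.1796]
eef_rot: [0.708, -0.01, 0.706, 0.009]
ft_force: [4.6, -1.9, -4.6]
width: 0.285
```

```bash
cat > chk.py <<'E'
from m import *
turn(1.5)
d=viewer.read_camera('scene');W=world('scene',d);o=get_obs()
z=o["position"][2]+.017
m=near(W,(.639,-.17),.052,z-.012,z+.012);p=W[m];A=np.c_[p[:,:2]-p[:,:2].mean(0),np.ones(len(p))];print("plate z,tilt",np.linalg.lstsq(A,p[:,2],rcond=None)[0],len(p),np.median(p[:,2]))
E
python3 chk.py
```

```text
t 14.83 pos [ 0.5107 -0.1739  0.1796] F [ 4.6 -1.9 -4.6] w 0.285 
axes cols [[0.002, -0.026, 1.0], [-0.001, 1.0, 0.026], [-1.0, -0.001, 0.002]] q [-0.16  0.24  0.47  1.94 -0.13  0.99  1.97]
0 [0.02 0.13 0.03]
180 [-1.7998e+02 -5.0000e-02  2.1000e-01]
plate z,tilt [-0.0206964  -0.01677419  0.19553497] 1527 0.19594540919614
```

Emit:
play_rows:
  plan:
    - [-1,-0.002,0,0,0,0,0]
    - [-1,-0.002,0,0,0,0,0]
    - [-1,-0.002,0,0,0,0,0]
    - [-1,-0.002,0,0,0,0,0]
    - [-1,-0.002,0,0,0,0,0]
    - [-1,-0.004,0,0,0,0,0]
    - [-1,-0.004,0,0,0,0,0]
    - [-1,-0.004,0,0,0,0,0]
    - [-1,-0.004,0,0,0,0,0]
    - [-1,-0.004,0,0,0,0,0]
    - [-1,-0.004,0,0,0,0,0]
    - [-1,0,0,0,0,0,0]

```text
time_s: 15.88
position: [0.5107, -0.1738, 0.2127]
eef_rot: [0.708, -0.01, 0.706, 0.009]
ft_force: [7.3, -1.2, -8.6]
width: 0.286
```

```bash
python3 chk.py
```

```text
t 15.88 pos [ 0.5107 -0.1738  0.2127] F [ 7.3 -1.2 -8.6] w 0.286 
axes cols [[0.002, -0.027, 1.0], [-0.001, 1.0, 0.027], [-1.0, -0.001, 0.002]] q [-0.18  0.2   0.48  1.9  -0.11  1.06  1.95]
0 [0.02 0.13 0.06]
180 [-1.7998e+02 -9.0000e-02  2.1000e-01]
plate z,tilt [-0.01637059 -0.01358162  0.22853727] 1581 0.2288134180400122
```

Emit:
play_rows:
  plan:
    - [-1,-0.003,0,0,0,0,0]
    - [-1,-0.004,0,0,0,0,0]
    - [-1,-0.004,0,0,0,0,0]
    - [-1,-0.004,0,0,0,0,0]
    - [-1,-0.004,0,0,0,0,0]
    - [-1,-0.004,0,0,0,0,0]
    - [-1,-0.003,0,0,0,0,0]
    - [-1,-0.002,0,0,0,0,0]
    - [-1,-0.001,0,0,0,0,0]
    - [-1,0,0,0,0,0,0]

```text
time_s: 16.77
position: [0.5107, -0.1738, 0.2411]
eef_rot: [0.708, -0.01, 0.706, 0.009]
ft_force: [7.7, -1.6, -8.9]
width: 0.285
```

Emit:
play_rows:
  plan:
    - [-1,-0.001,0,0,0,0,0]
    - [-1,-0.001,0,0,0,0,0]
    - [-1,-0.001,0,0,0,0,0]
    - [-1,0,0,0,0,0,0]

```text
time_s: 17.1
position: [0.5107, -0.1738, 0.2439]
eef_rot: [0.708, -0.01, 0.706, 0.009]
ft_force: [9.3, -0.7, -9.1]
width: 0.285
```

```bash
python3 chk.py
```

```text
t 17.1 pos [ 0.5107 -0.1738  0.2439] F [ 9.3 -0.7 -9.1] w 0.285 
axes cols [[0.002, -0.027, 1.0], [-0.001, 1.0, 0.027], [-1.0, -0.001, 0.002]] q [-0.18  0.17  0.48  1.87 -0.09  1.12  1.93]
0 [0.02 0.13 0.07]
180 [-1.7998e+02 -1.0000e-01  2.0000e-01]
plate z,tilt [-0.01811842 -0.01319074  0.25967985] 1658 0.26002932551865204
```

Emit:
play_rows:
  plan:
    - [-1,-0.001,0,0,0,0,0]
    - [-1,-0.001,0,0,0,0,0]
    - [-1,0,0,0,0,0,0]

```text
time_s: 17.4
position: [0.5107, -0.1738, 0.2459]
eef_rot: [0.708, -0.01, 0.706, 0.009]
ft_force: [7.3, -1.2, -10.0]
width: 0.282
```

Emit:
play_rows:
  plan:
    - [-1,-0.001,0,0,0,0,0]
    - [-1,0,0,0,0,0,0]

```text
time_s: 17.57
position: [0.5107, -0.1738, 0.2468]
eef_rot: [0.708, -0.01, 0.706, 0.009]
ft_force: [9.5, -2.1, -9.7]
width: 0.287
```

Emit:
play_rows:
  plan:
    - [-1,-0.001,0,0,0,0,0]
    - [-1,0,0,0,0,0,0]

```text
time_s: 17.73
position: [0.5109, -0.1736, 0.247]
eef_rot: [0.708, -0.01, 0.706, 0.009]
ft_force: [10.6, -1.6, -14.4]
width: 0.285
```

Force is rising and z has stalled, so this is the second stop. I'll add a little upward preload and check.

Emit:
play_rows:
  plan:
    - [-1,-0.001,0,0,0,0,0]
    - [-1,-0.0005,0,0,0,0,0]
    - [-1,0,0,0,0,0,0]
    - [-1,0,0,0,0,0,0]
    - [-1,0,0,0,0,0,0]
    - [-1,0,0,0,0,0,0]

```text
time_s: 18.23
position: [0.5111, -0.1736, 0.2474]
eef_rot: [0.708, -0.01, 0.706, 0.009]
ft_force: [14.0, -2.4, -18.0]
width: 0.289
```

```bash
python3 chk.py; python3 -c "
from m import *
d=viewer.read_camera('scene');cv2.imwrite('pics/s6.png',cv2.resize(d['image'][0:300,20:320],None,fx=2,fy=2))
d=viewer.read_camera('top');cv2.imwrite('pics/t6.png',d['image'])
for t in ('bottle','jug'):print([(round(r['p'],2),tow(d,r['xyz']).round(3)) for r in spotter.spot_point('top',t)])
"
```

```text
t 18.23 pos [ 0.5111 -0.1736  0.2474] F [ 14.   -2.4 -18. ] w 0.289 
axes cols [[0.003, -0.027, 1.0], [-0.002, 1.0, 0.027], [-1.0, -0.002, 0.002]] q [-0.19  0.16  0.48  1.87 -0.08  1.13  1.92]
0 [0.03 0.14 0.12]
180 [-179.97   -0.19    0.22]
plate z,tilt [-0.02101645 -0.01428075  0.26259778] 1668 0.26287372958088934
[(0.71, array([0.761, 0.014, 0.001])), (0.54, array([ 0.637, -0.173,  0.25 ]))]
[(0.64, array([0.63 , 0.501, 0.002]))]
```

View pics/s6.png

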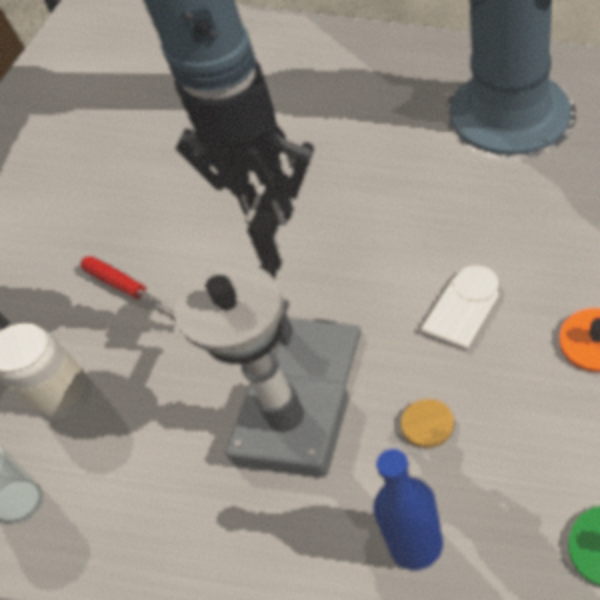

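View pics/t6.png

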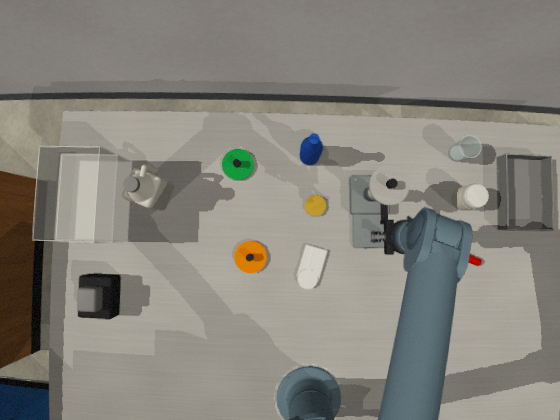

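The mast is fully out: the lid plate rose 120 mm and is level (s6 px 230,310). The grip is still held (px 265,235), and the bottle and jug are standing.

```bash
python3 -c "
from h import *
print(hand_in())"
```

```text
the job is handed in; nothing more can be done
None
```

The job is done and handed in at about 18 s of the 64 s allowed. The steel lid is on the lamp and released. The arm is still holding the grip squeezed, with the mast at its second stop.

**Lid:** After release the plate read z 0.142–0.143 (0.143 expected) and sat within about 1–2 mm of the lamp centre. It rose with the mast and still looked seated in the last pictures. The scene camera's depth showed a tilt of about 1°, but that camera showed nearly as much on the bare lamp top, so I took it as camera error.

**Mast:** The lid plate rose 120.3 mm against 120 mm for full extension. Height then stalled and the downward force on the tool rose from about 9 N to 18 N, which fits the solid stop plus a small upward preload.

**Squeeze:** I could not measure the push-bar travel directly. The opening reads about 24–25 mm, less than the 28 mm expected when fully squeezed, but it also read 22.5 mm on the 24 mm knob. The catch did release when I started lifting.

**Side force:** At the end about 14 N acts sideways (x) on the tool.

**Bottle and jug:** Both stand where they started in the last top picture. The scene and top cameras disagreed by 2–3 mm in x throughout, so I worked from offsets corrected against the gripped lid.

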